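# Run the stone dolly onto its show mat

### The job

Roll the loaded stone dolly by its push bar onto its place on the grey felt mat. Its front castors stand askew: first push it straight ahead until both have swung round and trail straight behind their pivots, then steer it onto the mat and park it square and centred, front wheels up to the wooden wheel stop, castors still trailing straight. Do not lift or tip the dolly, keep both viewing stones standing on it, leave the loose stones and the jar alone, and let go at the end.

Things in the scene. Friction and masses are not known exactly. Their poses are not given: they have to be found in the camera images.
- dolly: Low plywood dolly, deck 200 (x) x 160 mm, 42 to 67 mm above the table, about 1 kg with its two stones. Origin on the table under the deck's centre; x ahead, away from the push bar, y left. Wheels 30 mm across, free-rolling: two fixed ones 70 mm behind the origin at y = +-52 mm resist going sideways; two swivel castors pivot 65 mm ahead, y = +-52 mm. The nose may stand over the wheel stop.
- push_bar (a point): Middle of the dolly's push bar: a level bar along the dolly's y, black rubber sleeve 16 mm thick and 70 mm long, on two steel uprights 116 mm apart. It lies 122 mm behind the dolly's origin and 140 mm above the table; free space above, behind and below it. Pinch it from above with the fingers ahead of and behind it.
- castor_left (a joint): Swivel angle of the left front castor, anticlockwise from above; 0 (or any whole turn) = its wheel trails straight behind its pivot. No end stops. The axle is 16 mm off the pivot, so the castor swings round by itself as the dolly is pushed ahead some 60 to 90 mm.
- castor_right (a joint): The same for the right front castor.
- castor_wheel_left (a point): Centre of the left front castor's wheel, 15 mm above the table. When it trails straight it lies 49 mm ahead of the dolly's origin; up to 81 mm when it points ahead.
- castor_wheel_right (a point): The same for the right front castor.
- mat: Flat grey felt mat, 262 x 206 mm, fixed on the table (thin, no step), with a dark wooden wheel stop 20 mm thick, 176 mm wide and 18 mm high across its far end. x points along its long side towards the stop, y to its left. The felt reaches from 156 mm behind the origin to 106 mm ahead of it, the near face of the stop is 67 mm ahead.
- park (a point): The mat's origin and axes: the dolly's origin belongs here, with its x along the mat's x. The front wheels then stand 3 mm short of the stop.
- tan_stone: Tan viewing stone on a dark wooden stand, 68 (along the dolly) x 52 x 92 mm, standing loose on the dolly's left front half on four small feet (20 mm across by 37 mm along the dolly): a jerk can tip it. Origin: middle of its underside.
- green_stone: Green viewing stone on a dark wooden stand, 56 (along the dolly) x 43 x 88 mm, standing loose on the dolly's right front half on four small feet (17 mm across by 30 mm along the dolly): a jerk can tip it. Origin: middle of its underside.
- jar: White-capped clear jar of chips, 47 mm across, 63 mm high, a bystander beyond the mat's right side. Origin: middle of its underside.
- agate: Banded orange agate, 40 x 52 x 28 mm, a bystander between the jar and the red vice.
- slate: Flat grey slate chip, 45 x 68 x 18 mm, a bystander right of the mat's far end.
- stone_vice: Red bench vice, fixed, 60 mm high, on the right of the dolly's way: do not run the dolly into it. Its corner nearest the way is 45 mm towards -x and 94 mm towards +y of its origin in its own frame (about x = 0.595, y = -0.07 m on the table).
- river_stone: Pale river stone, 48 x 62 x 26 mm, a bystander behind the dolly's start.
Not all that is in view belongs to the job. What is shaped like the green_stone but turquoise is not meant.

How it is judged (in metres and radians):
On the way:
1. both front castors trail straight (within about 20 degrees) while the dolly is still at least 80 mm short of its place (x of each of castor_wheel_left, castor_wheel_right in the frame of dolly below 0.05 m and horizontal distance between dolly and park above 0.08 m), for 0.1 s.
At the end, for the whole second after the job is handed in: the dolly stands still on its wheels, within 20 mm of its place on the mat (front wheels touching the stop or up to 2 cm from it), front to the stop, square within 7 degrees, both castors within 23 degrees of trailing straight, both viewing stones upright on it (horizontal distance between dolly and park below 0.02 m and angle between the x axis of dolly and the x axis of mat, either way round below 0.12 rad and x of push_bar in the frame of mat below 0 m and x of each of castor_wheel_left, castor_wheel_right in the frame of dolly below 0.0503 m and height (world z) of dolly below 0.006 m and linear speed of dolly below 0.02 m/s and angle between each of tan_stone, green_stone's own z axis and vertical below 0.15 rad and z of each of tan_stone, green_stone in the frame of dolly above 0.045 m and horizontal distance between each of tan_stone, green_stone and dolly below 0.12 m).
It fails at once if the dolly is lifted or tipped off its wheels (height (world z) of dolly above 0.008 m or angle between dolly's own z axis and vertical above 0.08 rad).
It fails at once if a bystander is shoved more than 20 mm (distance of any of jar, agate, slate, river_stone from where it was at the start of the episode above 0.02 m).
It also fails if it takes over 48 s, if anything falls off the work surface, if the arm or the gripper's body presses on something with over 40 N, if the wrist force passes 120 N, or if a joint passes its speed limit or range.

### The arm

A 6-joint arm with a two-finger parallel gripper is mounted at the origin on a cart in front of the work surface, level with it; the furniture and walls round the work are solid. World frame = base frame: x ahead of the robot, y to its left, z up, the work surface at z = 0. Lengths are in mm, angles in rad, forces in N, time in s.
With the tool pointing down it reaches from about 275 to 750 mm from the base axis. Payload 10.2 kg.
Tool frame: the origin (TCP) lies midway between the tips of the shut fingers; the grasp point (between the pads) lies grip_depth behind it (grip_depth is the distance from the TCP to the grasp point, in mm); z points along the fingers, y is the line along which they close (so a half turn about z gives the same grasp; the last joint's range is limited). The gripper opens to 85 mm and grips with 20 to 120 N. Pads are 22 mm wide; open, the fingers measure 114 mm over their backs; the gripper's body (76 mm by 85 mm) begins 54 mm behind the grasp point. The pads swing forward as they close: fully open they stand 13 mm farther back than shut.
Start: joints at [1.033, 0.313, 1.498, -0, 1.331, -0.223], TCP at [162.567, 499.203, 231.294] pointing down, gripper open.
Joint ranges: [-2.94, 2.94], [-0.97, 2.17], [0.19, 2.56], [-1.23, 4.37], [0.02, 3.11], [-2.88, 2.88]. Speed limits (rad/s): [2.39, 2.39, 3.01, 3.14, 3.14, 3.14].

### API

Orientations are given as a unit quaternion [w, x, y, z].
In Python, from rig import * gives the robot as it stands.
- The arm moves only by the tool servo_tool, never from a script. Its argument "commands" is a list of rows, each a list of 3 entries, a list of its own where there are three numbers: the gripper command: -1 is fully open, 1 is shut, values between are in proportion, then the shift along the tool's x, y, z in m, then the turn, a rotation vector about the tool's x, y, z in units of 6 degrees (1.0 is 6 degrees). In form: [[grip, [dx, dy, dz], [ax, ay, az]], ...]. A call has 1 to 10 rows; each row shifts and turns the commanded pose from where the row before left it, along the tool's axes as they then stand; what a row does not reach is not made up. A row lasts 1/12 s, in which the tool goes at most 41.7 mm and 7.16 degrees, less where a joint would pass 70% of its speed; a pose out of reach is approached as far as the arm can. A call is refused whole if a number of a shift passes 0.0417 or a number of a turn 1, either way. A call with a gripper value outside its range is refused whole. The fingers move at their own pace and stop on an object; "squeeze" is the grip in N (left out, the last holds). Time passes only in rows, so rows that do not move let the fingers close. It gives the time, the measured TCP pose, the force, the opening and the grip force at its end, in the units of the state.
- sense(): the state, without advancing time (a new reading comes with each control period).
- capture(name): name is "scene" or "top" or "wrist"; returns a dict with "pixels" (384x512x3 uint8, red, green, blue), "z_map" (384x512 float32, mm along the optical axis (not along the pixel's ray), 0 where there is no reading), "fx", "fy", "cx", "cy" (pixels), "rvec" (rotation vector, rad) and "tvec" (3), from world to camera coordinates, as OpenCV has them; the wrist camera has in their place "T_tool_cam" (4x4, takes a point from camera to tool coordinates, whose origin is the TCP and whose axes are the flange's). Camera axes: x right, y down, z forward; pixel columns grow to the right and rows downward; lengths in mm; the calibration is good to about 2 mm. A picture is of the moment at which its call begins: read the wrist's pose just before it.
- finish_job(): hands the job in; it is judged then, once.
The state is a dict: "time_s": time; "joints": joint angles; "dq": joint speeds; "tau": joint torques, N m; "eef_pos": TCP position; "ee_rot": TCP orientation; "force": force on the tool from outside, world axes, zero at the start; "wrist_torque": the same for the moment, N m; "grip_width": opening from 0.0 (shut) to 1.0 (fully open); "grip_force": force on a finger pad.
Only numpy, scipy, OpenCV 4.12 (cv2) and the standard library are available. Lean on these libraries where they do the work, as an engineer would, in place of code of your own. Each camera call takes 0.05 s, during which the arm holds its last target. There are 200 camera calls.

## Working session

There is one attempt and no reset: what is moved stays moved. The work goes in short steps, Python scripts to look and compute and a tool call to move; the robot and the scene stay as the last step left them, time stands still between calls to the robot, and variables do not carry over. Pictures are saved under pics/ and viewed, at most 10 in all, crops included, and the job is handed in when it is done.

Besides the shell and the picture viewer there is one more tool, called after "Call:" as name(argument=value, ...), one argument or row to a line, values as JSON. servo_tool: Moves the arm, as the interface text tells. Its arguments: {"type":"object","properties":{"commands":{"type":"array"},"squeeze":{"type":"number"}},"required":["commands"]}

```bash
mkdir -p pics; cat > h.py <<'E'
from rig import *
import numpy as np, cv2
def save(c,n): cv2.imwrite('pics/'+n, cv2.cvtColor(c['pixels'],cv2.COLOR_RGB2BGR))
def pose(c):
    R=cv2.Rodrigues(np.array(c['rvec'],float))[0]; t=np.array(c['tvec'],float).ravel(); return R,t
def cloud(c):
    R,t=pose(c); z=c['z_map'].astype(float); v,u=np.mgrid[:384,:512]
    p=np.stack([(u-c['cx'])/c['fx']*z,(v-c['cy'])/c['fy']*z,z],-1)
    return (p-t)@R
def ray(c,u,v,h):
    R,t=pose(c); d=R.T@np.array([(u-c['cx'])/c['fx'],(v-c['cy'])/c['fy'],1]); o=-R.T@t
    return o+d*(h-o[2])/d[2]
E
python3 - <<'E'
from h import *
s=sense(); print({k:np.round(v,3) for k,v in s.items()})
for n in ('scene','top'):
    c=capture(n); save(c,n+'0.png'); np.savez('/tmp/'+n,**c)
    R,t=pose(c); print(n,-R.T@t, c['fx'])
print([x for x in dir() if x[0]!='_'])
E
```

```text
{'time_s': np.float64(0.0), 'joints': array([ 1.033,  0.313,  1.498, -0.   ,  1.331, -0.223]), 'dq': array([ 0.   ,  0.001,  0.   , -0.001, -0.001,  0.   ]), 'tau': array([-1.0000e-03, -4.1227e+01, -2.5974e+01, -0.0000e+00,  4.0000e-03,
        0.0000e+00]), 'eef_pos': array([162.436, 498.962, 230.725]), 'ee_rot': array([-0.   ,  0.157,  0.988, -0.001]), 'force': array([0.613, 0.144, 0.043]), 'wrist_torque': array([-0.015, -0.033,  0.01 ]), 'grip_force': np.float64(0.0), 'grip_width': np.float64(1.005)}
scene [-241.61262337 -591.3649792   976.77297461] 369.60407156591
top [ 500.886743    -59.45234068 1243.58159519] 390.1483849606954
['PlanningError', 'R', 'c', 'capture', 'cloud', 'cv2', 'finish_job', 'grip_depth', 'n', 'np', 'pose', 'ray', 's', 'save', 'sense', 't']
```

View pics/top0.png

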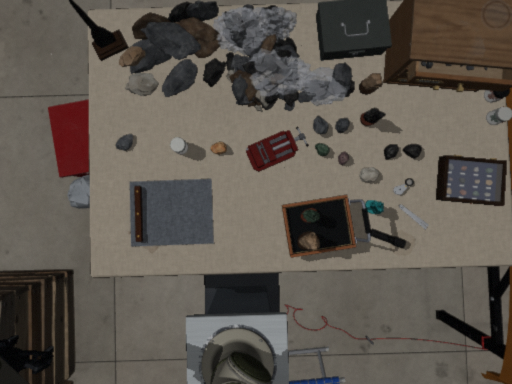

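View pics/scene0.png

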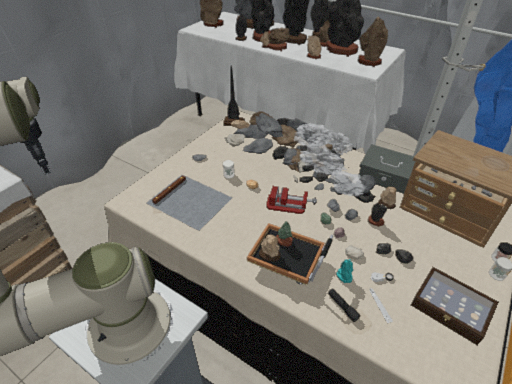

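The top view shows the dolly at about (320,225), its push bar at about (366,218), the mat at (172,212) and its stop at (139,213). The vice is at (272,150), the jar at (178,146), the agate at (218,148) and the slate at (126,142).

Things that could be mistaken:
- **Push bar:** the black bar at (366,218) against the loose black-handled tool at (386,238).
- **Green stone:** the one on the dolly at (311,215) against the turquoise one at (374,207).

I'll measure and check with a crop.

```bash
python3 - <<'E'
from h import *
c=dict(np.load('/tmp/top.npz')); P=cloud(c); px=c['pixels']
for n,(u,v) in dict(mat=(172,212),jar=(178,143),vice=(272,150),slate=(126,142),agate=(218,148)).items(): print(n,P[v,u].round())
v,u=np.mgrid[:384,:512]
hsv=cv2.cvtColor(px,cv2.COLOR_RGB2HSV)
box=(u>275)&(u<362)&(v>185)&(v<262)
def rect(m,n):
    q=P[m][:,:2].astype(np.float32); r=cv2.minAreaRect(q); print(n,m.sum(),'rect',np.round(r[0],1),np.round(r[1],1),round(r[2],1),'med z',np.median(P[m][:,2]).round(1))
rect(box&(P[...,2]>55)&(P[...,2]<80),'deck')
b=(u>350)&(u<400)&(v>190)&(v<250)&(P[...,2]>120)&(P[...,2]<155); rect(b,'bar')
print('bar px',u[b].min(),u[b].max(),v[b].min(),v[b].max())
m=(u>120)&(u<220)&(v>170)&(v<255)&(hsv[...,2]<150)&(P[...,2]<8)&(P[...,2]>-8); m=cv2.morphologyEx(m.astype(np.uint8),cv2.MORPH_OPEN,np.ones((5,5)))>0; rect(m,'mat')
s=(u>128)&(u<152)&(v>175)&(v<250)&(P[...,2]>11)&(P[...,2]<30); rect(s,'stop')
g=cv2.resize(cv2.cvtColor(px,cv2.COLOR_RGB2BGR)[180:265,265:405],None,fx=5,fy=5,interpolation=cv2.INTER_CUBIC); cv2.imwrite('pics/crop1.png',g)
E
```

```text
mat [479. 193.   3.]
jar [689. 158.  63.]
vice [ 660. -127.   59.]
slate [704. 332.  16.]
agate [676.  40.  23.]
deck 1764 rect [ 427.7 -265.2] [160.7 210.8] 7.7 med z 60.2
bar 208 rect [ 443.1 -380.1] [121.3  15.6] 7.1 med z 145.8
bar px 358 370 199 241
mat 7707 rect [477.6 201. ] [315.  264.8] 88.5 med z 2.1
stop 374 rect [477.4 297.2] [173.1  21.9] 0.4 med z 19.1
```

View pics/crop1.png

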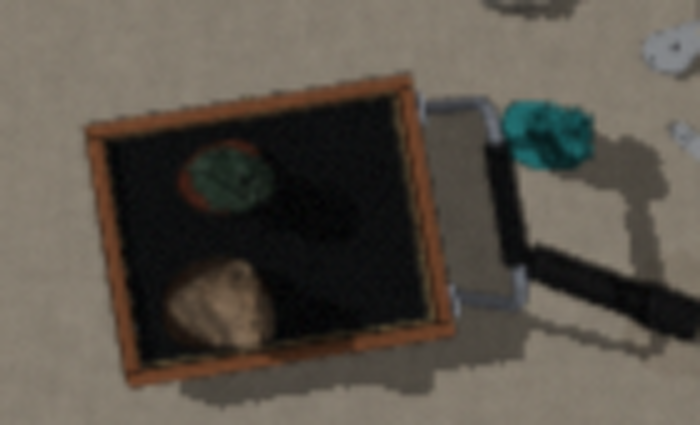

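The crop shows the dolly with the tan and green stones. Its black sleeve is at crop (505,205), and the turquoise stone and black tool stand clear behind it. The bar measures 121 x 16 mm at z 146, so it's the right thing. Next I'll refine the mat and get the wrist camera geometry.

```bash
python3 - <<'E'
from h import *
c=dict(np.load('/tmp/top.npz')); P=cloud(c); px=c['pixels'].astype(int)
print('gd',grip_depth)
w=capture('wrist'); print(np.round(w['T_tool_cam'],3),w['fx'])
v,u=np.mgrid[:384,:512]
felt=((px[...,0]-px[...,2])<12)&(u>115)&(u<225)&(v>165)&(v<260)
felt=cv2.morphologyEx(felt.astype(np.uint8),cv2.MORPH_OPEN,np.ones((5,5)))
k=max(cv2.findContours(felt,cv2.RETR_EXTERNAL,cv2.CHAIN_APPROX_NONE)[0],key=cv2.contourArea)
q=np.array([ray(c,*p[0],0)[:2] for p in k],np.float32); print(cv2.minAreaRect(q),q.min(0),q.max(0))
# stop: top face px
s=(px[...,0]-px[...,2]>15)&(px.sum(-1)<250)&(u>125)&(u<155)&(v>175)&(v<250)
q=np.array([ray(c,a,b,18)[:2] for a,b in zip(u[s],v[s])],np.float32); print(s.sum(),cv2.minAreaRect(q))
t=(px[...,1]-px[...,0]>30)&(u>360)&(u<390)&(v>190)&(v<220); print('turq',np.median(P[t],0),P[t].min(0),P[t].max(0))
E
```

```text
gd 18.700000000000003
[[-1.00000e-03 -9.53000e-01 -3.04000e-01  7.63110e+01]
 [ 1.00000e+00 -1.00000e-03 -0.00000e+00  1.15100e+00]
 [ 0.00000e+00 -3.04000e-01  9.53000e-01 -1.42967e+02]
 [ 0.00000e+00  0.00000e+00  0.00000e+00  1.00000e+00]] 305.69351557484015
((478.71307373046875, 196.77297973632812), (207.69854736328125, 264.0732421875), 0.5047435760498047) [373.91864  64.40808] [582.85205 329.49213]
302 ((477.501708984375, 298.2589416503906), (172.3668670654297, 18.440139770507812), 1.2085909843444824)
turq [ 480.48171377 -432.32013799   58.38275519] [ 457.76498564 -452.56804613    7.02958931] [ 498.91876723 -378.57161259  146.47332776]
```

Call:
servo_tool(
  commands=[
    [-1,[0,0,-0.01],[0,0,0]],
    [-1,[-0.03,-0.01,-0.01],[0,0,-1]],
    [-1,[-0.03,-0.025,0],[0,0,-1]],
    [-1,[-0.03,-0.025,0],[0,0,-1]],
    [-1,[-0.03,-0.025,0],[0,0,0]],
    [-1,[-0.03,-0.025,0],[0,0,0]],
  ],
)

```text
time_s: 0.65
eef_pos: [299.7, 370.7, 252.2]
ee_rot: [0.0, 0.001, 1.0, 0.0]
force: [0.7, 0.1, -0.0]
grip_width: 1.0
grip_force: 0.0
```

Call:
servo_tool(
  commands=[
    [-1,[-0.015,-0.025,0],[0,0,0]],
    [-1,[-0.018,-0.037,0],[0,0,0]],
    [-1,[-0.018,-0.037,0],[0,0,0]],
    [-1,[-0.018,-0.037,0],[0,0,0]],
    [-1,[-0.018,-0.037,0],[0,0,0]],
    [-1,[-0.018,-0.037,0],[0,0,0]],
    [-1,[-0.018,-0.037,0],[0,0,0]],
    [-1,[-0.018,-0.037,0],[0,0,0]],
    [-1,[-0.002,-0.04,0],[0,0,0]],
    [-1,[0,-0.04,0],[0,0,0]],
  ],
)

```text
time_s: 1.48
eef_pos: [441.3, 5.6, 251.9]
ee_rot: [0.0, 0.001, 1.0, -0.0]
force: [0.2, -0.4, 0.3]
grip_width: 0.999
grip_force: 0.0
```

Call:
servo_tool(
  commands=[
    [-1,[0,-0.04,0],[0,0,0]],
    [-1,[0,-0.04,0],[0,0,0]],
    [-1,[0,-0.04,0],[0,0,0]],
    [-1,[0,-0.04,0],[0,0,0]],
    [-1,[0,-0.04,0],[0,0,0]],
    [-1,[0,-0.04,0],[0,0,0]],
    [-1,[0,-0.04,0],[0,0,0]],
    [-1,[0,-0.04,0],[0,0,-0.5]],
    [-1,[0,-0.04,0],[0,0,-0.75]],
    [-1,[0,0,0],[0,0,0]],
  ],
)

```text
time_s: 2.32
eef_pos: [441.1, -358.1, 250.7]
ee_rot: [-0.0, -0.064, 0.998, -0.001]
force: [0.9, -0.2, -0.3]
grip_width: 1.004
grip_force: 0.0
```

```bash
cat >> h.py <<'E'
from scipy.spatial.transform import Rotation
def wcloud(w,s):
    T=np.array(w['T_tool_cam']); z=w['z_map'].astype(float); v,u=np.mgrid[:384,:512]
    p=np.stack([(u-w['cx'])/w['fx']*z,(v-w['cy'])/w['fy']*z,z],-1)
    p=p@T[:3,:3].T+T[:3,3]; q=s['ee_rot']
    R=Rotation.from_quat([q[1],q[2],q[3],q[0]]).as_matrix(); return p@R.T+s['eef_pos']
E
python3 - <<'E'
from h import *
s=sense(); print(s['eef_pos'].round(1),s['ee_rot'].round(3),s['joints'].round(2),s['time_s'])
w=capture('wrist'); save(w,'w1.png'); P=wcloud(w,s)
b=(P[...,2]>128)&(P[...,2]<155)&(P[...,1]<-350)&(P[...,1]>-415)&(abs(P[...,0]-443)<80)
r=cv2.minAreaRect(P[b][:,:2].astype(np.float32)); print(b.sum(),r,P[b][:,2].max())
d=(P[...,2]>60)&(P[...,2]<85)&(P[...,1]>-375)
r=cv2.minAreaRect(P[d][:,:2].astype(np.float32)); print(d.sum(),r)
E
```

```text
[ 441.1 -358.1  250.7] [-0.    -0.064  0.998 -0.001] [-0.89  0.4   1.33 -0.    1.41 -2.59] 2.3167
1977 ((443.2137145996094, -379.89501953125), (122.61851501464844, 16.036312103271484), 7.3656840324401855) 149.64496566964652
7053 ((512.1837768554688, -255.10635375976562), (327.9442138671875, 213.62496948242188), 7.261937141418457)
```

View pics/w1.png

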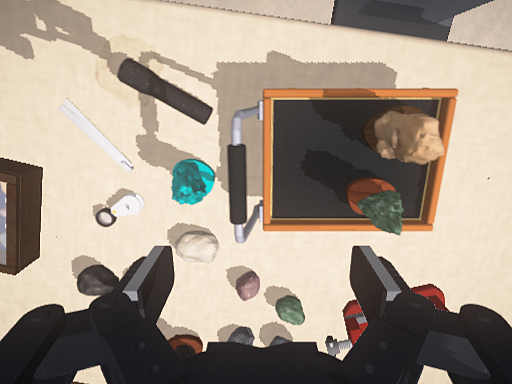

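The wrist view shows the bar at (237,185), free in front and behind. The depth fit gives its centre as (443.2, -379.9), turned 7.4°. I'll shift over it, go down and close.

Call:
servo_tool(
  commands=[
    [-1,[0.0007,-0.0219,0],[0,0,0]],
    [-1,[0,0,0.025],[0,0,0]],
    [-1,[0,0,0.03],[0,0,0]],
    [-1,[0,0,0.03],[0,0,0]],
    [-1,[0,0,0.03],[0,0,0]],
    [-1,[0,0,0.0155],[0,0,0]],
    [-1,[0,0,0],[0,0,0]],
    [-1,[0,0,0],[0,0,0]],
  ],
)

```text
time_s: 3.03
eef_pos: [444.6, -373.5, 121.5]
ee_rot: [-0.0, -0.064, 0.998, 0.0]
force: [-0.0, -0.4, 0.5]
grip_width: 0.996
grip_force: 0.0
```

Call:
servo_tool(
  commands=[
    [0.2,[0,0,0],[0,0,0]],
    [0.4,[0,0,0],[0,0,0]],
    [0.5,[0,0,0],[0,0,0]],
    [0.6,[0,0,0],[0,0,0]],
    [0.7,[0,0,0],[0,0,0]],
    [0.8,[0,0,0],[0,0,0]],
    [1,[0,0,0],[0,0,0]],
    [1,[0,0,0],[0,0,0]],
    [1,[0,0,0],[0,0,0]],
    [1,[0,0,0],[0,0,0]],
  ],
  squeeze=60,
)

```text
time_s: 3.87
eef_pos: [444.4, -374.3, 121.3]
ee_rot: [0.0, -0.064, 0.998, -0.0]
force: [-0.9, -0.0, 4.9]
grip_width: 0.166
grip_force: 58.6
```

```bash
cat >> h.py <<'E'
def dolly(n=None):
    """deck rim by colour in the top view, rays at rim height; heading by bar"""
    s=sense(); c=capture('top'); P=cloud(c)
    if n: save(c,n)
    e=s['eef_pos']; q=s['ee_rot']; a=2*np.degrees(np.arctan2(q[2],q[1]))-90
    h=cv2.cvtColor(c['pixels'],cv2.COLOR_RGB2HSV)
    m=(h[...,0]<16)&(h[...,1]>110)&(h[...,2]>70)&(P[...,2]>45)&(P[...,2]<90)&(np.hypot(P[...,0]-e[0],P[...,1]-e[1]-110)<160)
    v,u=np.nonzero(m); X=np.array([ray(c,x,y,73)[:2] for x,y in zip(u,v)],np.float32)
    r=cv2.minAreaRect(X); print('t',round(s['time_s'],2),'tcp',e.round(1),'yaw',round(a%360,2),'F',s['force'].round(1),'deck',np.round(r[0],1),np.round(r[1],1),round(r[2],1),'rimz',np.median(P[m][:,2]).round(1))
    return c,P
E
python3 -c "
from h import *
dolly()"
```

```text
t 3.87 tcp [ 444.4 -374.3  121.3] yaw 97.36 F [-0.9 -0.   4.9] deck [ 425.7 -252.6] [157.8 198.2] 7.5 rimz 67.5
```

Grip is firm: width 0.166 is about 14 mm, and the force is 59 N. The deck is at (426,-253), heading 97.4°. Now straight ahead.

Call:
servo_tool(
  commands=[
    [1,[0,0.002,0],[0,0,0]],
    [1,[0,0.004,0],[0,0,0]],
    [1,[0,0.006,0],[0,0,0]],
    [1,[0,0.008,0],[0,0,0]],
    [1,[0,0.008,0],[0,0,0]],
    [1,[0,0.008,0],[0,0,0]],
    [1,[0,0.008,0],[0,0,0]],
    [1,[0,0.008,0],[0,0,0]],
    [1,[0,0.008,0],[0,0,0]],
    [1,[0,0.008,0],[0,0,0]],
  ],
)

```text
time_s: 4.75
eef_pos: [435.7, -306.9, 121.4]
ee_rot: [0.0, -0.064, 0.998, -0.001]
force: [-0.5, -2.2, 5.3]
grip_width: 0.164
grip_force: 58.6
```

Call:
servo_tool(
  commands=[
    [1,[0,0.008,0],[0,0,0]],
    [1,[0,0.008,0],[0,0,0]],
    [1,[0,0.008,0],[0,0,0]],
    [1,[0,0.006,0],[0,0,0]],
    [1,[0,0.004,0],[0,0,0]],
    [1,[0,0.002,0],[0,0,0]],
    [1,[0,0,0],[0,0,0]],
  ],
)

```text
time_s: 5.33
eef_pos: [431.0, -270.7, 121.2]
ee_rot: [0.0, -0.064, 0.998, -0.0]
force: [-1.2, -0.4, 5.4]
grip_width: 0.165
grip_force: 58.6
```

```bash
python3 -c "
from h import *
dolly('t1.png')
c=capture('scene'); save(c,'s1.png'); cv2.imwrite('pics/s1c.png',cv2.resize(cv2.cvtColor(c['pixels'],cv2.COLOR_RGB2BGR)[190:310,190:340],None,fx=5,fy=5,interpolation=cv2.INTER_CUBIC))
"
```

```text
t 5.33 tcp [ 431.  -270.7  121.2] yaw 97.39 F [-1.2 -0.4  5.4] deck [ 412.4 -150.6] [157.8 197.4] 7.6 rimz 67.4
```

View pics/s1c.png

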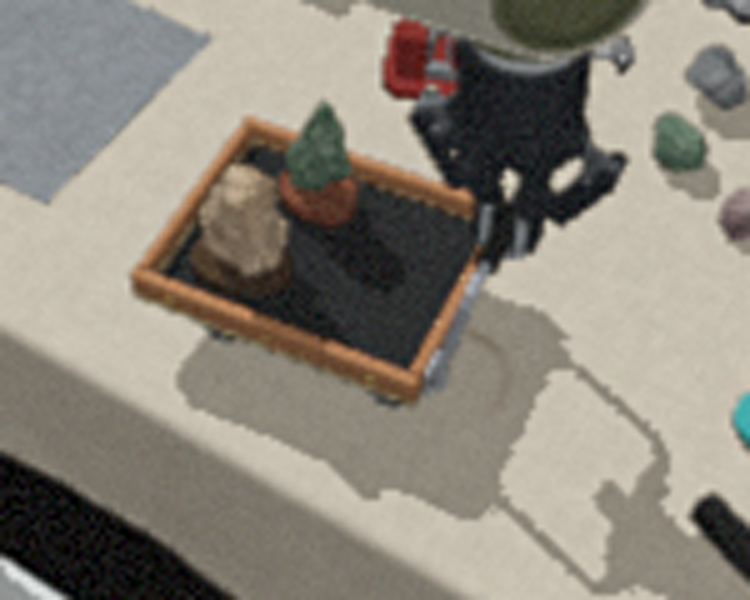

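The scene crop shows the dolly level with both stones upright and 103 mm covered, with the left castor's wheel at about crop (215,332) and no longer sticking out. I'll plan the S-curve rows now.

```bash
cat > plan.py <<'E'
import numpy as np, sys
from scipy.interpolate import BPoly
def plan(O,hd,tcp,yaw,park=(478.2,221.5),ph=90.5,straight=15,tail=30,step=8.,stop_short=0,ends=(4,4)):
    u=lambda a:np.array([np.cos(np.radians(a)),np.sin(np.radians(a))]); n=lambda a:u(a+90)
    h=u(hd); off=np.array(tcp)-(np.array(O)-122*h); of,ol=off@h,off@n(hd); dy=yaw-hd
    print('off fwd,left',of.round(1),ol.round(1),'dyaw',round(dy,2))
    A0=np.array(O)-70*h; A1=A0+straight*h; E=np.array(park)-70*u(ph)
    E1=E-tail*u(ph); k0=h[0]/h[1]; k1=u(ph)[0]/u(ph)[1]
    f=BPoly.from_derivatives([A1[1],E1[1]],[[A1[0],k0,0],[E1[0],k1,0]])
    ys=np.linspace(A0[1],E[1]-stop_short,4000)
    xs=np.where(ys<A1[1],A0[0]+k0*(ys-A0[1]),np.where(ys>E1[1],E[0]+k1*(ys-E[1]),f(ys)))
    s=np.r_[0,np.cumsum(np.hypot(np.diff(xs),np.diff(ys)))]; th=90-np.degrees(np.arctan(np.gradient(xs,ys)))
    print('L',s[-1].round(1),'min heading',th.min().round(1),'max curv',(np.abs(np.gradient(np.radians(th),s)).max()).round(5))
    v=[2,4,6]; m=int((s[-1]-24)//step); v=v+[step]*m; r=s[-1]-sum(v)-12; v+= [r] if r>.5 else []; v+=[6,4,2]; S=np.cumsum(v)
    P=np.array(tcp,float); Y=yaw; rows=[]
    for q in S:
        x,y,t=np.interp(q,s,xs),np.interp(q,s,ys),np.interp(q,s,th); 
        T=np.array([x,y])-52*u(t)+of*u(t)+ol*n(t); d=T-P
        # tool y at angle Y, tool x at Y+90, z down; world ccw = -tool z
        dx=round(d@u(Y+90)/1000,4); dyy=round(d@u(Y)/1000,4); az=round(-(t+dy-Y)/6,2)
        rows.append([1,[dx,dyy,0],[0,0,az]]); P=P+1000*(dx*u(Y+90)+dyy*u(Y)); Y-=6*az
    print('end tcp',P.round(1),'yaw',round(Y,2)); return rows
E
python3 -c "
from plan import *
R=plan((412.4,-150.6),97.45,(431,-270.7),97.39)
for i in range(0,len(R),10): print(str(R[i:i+10]).replace('np.float64(','').replace('),',',').replace(')',''))
"
```

```text
off fwd,left 0.5 -2.9 dyaw -0.06
L 381.5 min heading 68.0 max curv 0.00477
end tcp [482.1 100.1] yaw 90.43
[[1, [0.0, 0.002, 0], [0, 0, 0.0]], [1, [0.0, 0.004, 0], [0, 0, -0.0]], [1, [0.0, 0.006, 0], [0, 0, -0.0]], [1, [0.0001, 0.008, 0], [0, 0, 0.02]], [1, [0.0005, 0.008, 0], [0, 0, 0.09]], [1, [0.0008, 0.0079, 0], [0, 0, 0.16]], [1, [0.0011, 0.008, 0], [0, 0, 0.22]], [1, [0.0013, 0.0079, 0], [0, 0, 0.27]], [1, [0.0016, 0.0079, 0], [0, 0, 0.3]], [1, [0.0017, 0.008, 0], [0, 0, 0.34]]]
[[1, [0.0017, 0.0079, 0], [0, 0, 0.35]], [1, [0.0019, 0.0079, 0], [0, 0, 0.37]], [1, [0.0018, 0.0079, 0], [0, 0, 0.36]], [1, [0.0017, 0.008, 0], [0, 0, 0.35]], [1, [0.0017, 0.0079, 0], [0, 0, 0.34]], [1, [0.0016, 0.0079, 0], [0, 0, 0.31]], [1, [0.0014, 0.008, 0], [0, 0, 0.29]], [1, [0.0013, 0.0079, 0], [0, 0, 0.26]], [1, [0.0011, 0.0079, 0], [0, 0, 0.22]], [1, [0.001, 0.008, 0], [0, 0, 0.19]]]
[[1, [0.0008, 0.008, 0], [0, 0, 0.16]], [1, [0.0006, 0.0079, 0], [0, 0, 0.13]], [1, [0.0005, 0.008, 0], [0, 0, 0.09]], [1, [0.0003, 0.008, 0], [0, 0, 0.07]], [1, [0.0002, 0.008, 0], [0, 0, 0.02]], [1, [-0.0001, 0.
[... 336 characters left out ...]
 [0, 0, -0.24]], [1, [-0.0013, 0.0081, 0], [0, 0, -0.26]], [1, [-0.0014, 0.0081, 0], [0, 0, -0.28]], [1, [-0.0015, 0.0081, 0], [0, 0, -0.3]], [1, [-0.0014, 0.0081, 0], [0, 0, -0.3]], [1, [-0.0015, 0.0081, 0], [0, 0, -0.29]], [1, [-0.0014, 0.0081, 0], [0, 0, -0.29]]]
[[1, [-0.0013, 0.0081, 0], [0, 0, -0.26]], [1, [-0.0012, 0.0081, 0], [0, 0, -0.24]], [1, [-0.0009, 0.0081, 0], [0, 0, -0.19]], [1, [-0.0007, 0.008, 0], [0, 0, -0.13]], [1, [-0.0003, 0.008, 0], [0, 0, -0.07]], [1, [-0.0, 0.008, 0], [0, 0, -0.01]], [1, [-0.0, 0.008, 0], [0, 0, -0.0]], [1, [-0.0, 0.0056, 0], [0, 0, -0.0]], [1, [-0.0, 0.006, 0], [0, 0, -0.0]], [1, [-0.0, 0.004, 0], [0, 0, -0.0]]]
[[1, [-0.0, 0.002, 0], [0, 0, -0.0]]]
```

Call:
servo_tool(
  commands=[
    [1,[0,0.002,0],[0,0,0]],
    [1,[0,0.004,0],[0,0,0]],
    [1,[0,0.006,0],[0,0,0]],
    [1,[0.0001,0.008,0],[0,0,0.02]],
    [1,[0.0005,0.008,0],[0,0,0.09]],
    [1,[0.0008,0.0079,0],[0,0,0.16]],
    [1,[0.0011,0.008,0],[0,0,0.22]],
    [1,[0.0013,0.0079,0],[0,0,0.27]],
    [1,[0.0016,0.0079,0],[0,0,0.3]],
    [1,[0.0017,0.008,0],[0,0,0.34]],
  ],
)

```text
time_s: 6.27
eef_pos: [417.5, -204.2, 121.3]
ee_rot: [0.0, 0.01, 1.0, -0.001]
force: [-1.8, -1.4, 7.0]
grip_width: 0.165
grip_force: 58.8
```

Call:
servo_tool(
  commands=[
    [1,[0.0017,0.0079,0],[0,0,0.35]],
    [1,[0.0019,0.0079,0],[0,0,0.37]],
    [1,[0.0018,0.0079,0],[0,0,0.36]],
    [1,[0.0017,0.008,0],[0,0,0.35]],
    [1,[0.0017,0.0079,0],[0,0,0.34]],
    [1,[0.0016,0.0079,0],[0,0,0.31]],
    [1,[0.001,0.006,0],[0,0,0.22]],
    [1,[0.0007,0.004,0],[0,0,0.13]],
    [1,[0.0003,0.002,0],[0,0,0.06]],
    [1,[0,0,0],[0,0,0]],
  ],
)

```text
time_s: 7.1
eef_pos: [413.6, -143.4, 121.2]
ee_rot: [0.0, 0.139, 0.99, -0.0]
force: [-0.9, 1.2, 7.2]
grip_width: 0.163
grip_force: 58.8
```

```bash
python3 -c "
from h import *
dolly('t2.png')
w=capture('wrist'); save(w,'w2.png')
"
```

```text
t 7.1 tcp [ 413.6 -143.4  121.2] yaw 74.04 F [-0.9  1.2  7.2] deck [443.5 -25.6] [197.  157.1] 74.3 rimz 67.4
```

View pics/w2.png

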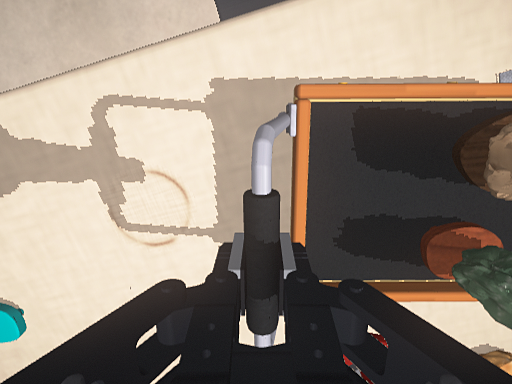

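The wrist view shows the sleeve at (262,260) still held and square to the deck, and both stones are standing. Tracking is good, so I'll replan from here.

```bash
python3 -c "
from plan import *
R=plan((443.5,-25.6),74.2,(413.6,-143.4),74.04,straight=12,tail=45)
for i in range(0,len(R),10): print(str(R[i:i+10]).replace('np.float64(','').replace('),',',').replace(')',''))
"
```

```text
off fwd,left 0.5 -3.3 dyaw -0.16
L 253.4 min heading 67.4 max curv 0.00562
end tcp [482.6 100.1] yaw 90.36
[[1, [0.0, 0.002, 0], [0, 0, -0.0]], [1, [0.0, 0.004, 0], [0, 0, -0.0]], [1, [0.0, 0.006, 0], [0, 0, 0.0]], [1, [0.0003, 0.008, 0], [0, 0, 0.04]], [1, [0.0006, 0.0079, 0], [0, 0, 0.12]], [1, [0.0008, 0.008, 0], [0, 0, 0.15]], [1, [0.0008, 0.0079, 0], [0, 0, 0.17]], [1, [0.0009, 0.008, 0], [0, 0, 0.18]], [1, [0.0009, 0.0079, 0], [0, 0, 0.16]], [1, [0.0007, 0.008, 0], [0, 0, 0.14]]]
[[1, [0.0005, 0.008, 0], [0, 0, 0.1]], [1, [0.0003, 0.0079, 0], [0, 0, 0.06]], [1, [0.0001, 0.008, 0], [0, 0, 0.02]], [1, [-0.0001, 0.008, 0], [0, 0, -0.04]], [1, [-0.0005, 0.0081, 0], [0, 0, -0.08]], [1, [-0.0007, 0.008, 0], [0, 0, -0.15]], [1, [-0.0009, 0.0081, 0], [0, 0, -0.2]], [1, [-0.0013, 0.0081, 0], [0, 0, -0.25]], [1, [-0.0015, 0.0082, 0], [0, 0, -0.31]], [1, [-0.0017, 0.0081, 0], [0, 0, -0.36]]]
[[1, [-0.002, 0.0082, 0], [0, 0, -0.39]], [1, [-0.0021, 0.0082, 0], [0, 0, -0.43]], [1, [-0.0021, 0.0082, 0], [0, 0, -0.42]], [1, [-0.002, 0.0082, 0], [0, 0, -0.41]], [1, [-0.0017, 0.0082, 0], [0, 0, -0.36]], [1, [-0.0013, 0.0081, 0], [0, 0, -0.27]], [1, [-0.0008, 0.0081, 0], [0, 0, -0.16]], [1, [-0.0001, 0.008, 0], [0, 0, -0.03]], [1, [0.0, 0.008, 0], [0, 0, 0.0]], [1, [0.0, 0.008, 0], [0, 0, 0.0]]]
[[1, [0.0001, 0.008, 0], [0, 0, 0.0]], [1, [-0.0, 0.0054, 0], [0, 0, 0.0]], [1, [-0.0, 0.006, 0], [0, 0, 0.0]], [1, [0.0, 0.004, 0], [0, 0, 0.0]], [1, [0.0, 0.002, 0], [0, 0, 0.0]]]
```

Call:
servo_tool(
  commands=[
    [1,[0,0.002,0],[0,0,0]],
    [1,[0,0.004,0],[0,0,0]],
    [1,[0,0.006,0],[0,0,0]],
    [1,[0.0003,0.008,0],[0,0,0.04]],
    [1,[0.0006,0.0079,0],[0,0,0.12]],
    [1,[0.0008,0.008,0],[0,0,0.15]],
    [1,[0.0008,0.0079,0],[0,0,0.17]],
    [1,[0.0009,0.008,0],[0,0,0.18]],
    [1,[0.0009,0.0079,0],[0,0,0.16]],
    [1,[0.0007,0.008,0],[0,0,0.14]],
  ],
)

```text
time_s: 8.03
eef_pos: [429.5, -77.6, 121.3]
ee_rot: [0.0, 0.189, 0.982, -0.0]
force: [-2.0, -1.5, 6.6]
grip_width: 0.165
grip_force: 58.9
```

Call:
servo_tool(
  commands=[
    [1,[0.0005,0.008,0],[0,0,0.1]],
    [1,[0.0003,0.0079,0],[0,0,0.06]],
    [1,[0.0001,0.008,0],[0,0,0.02]],
    [1,[-0.0001,0.008,0],[0,0,-0.04]],
    [1,[-0.0005,0.0081,0],[0,0,-0.08]],
    [1,[-0.0007,0.008,0],[0,0,-0.15]],
    [1,[-0.0009,0.0081,0],[0,0,-0.2]],
    [1,[-0.0013,0.0081,0],[0,0,-0.25]],
    [1,[-0.0015,0.0082,0],[0,0,-0.31]],
    [1,[-0.0017,0.0081,0],[0,0,-0.36]],
  ],
)

```text
time_s: 8.87
eef_pos: [464.1, -4.4, 121.3]
ee_rot: [0.001, 0.125, 0.992, -0.0]
force: [0.1, -2.2, 6.5]
grip_width: 0.168
grip_force: 58.8
```

Call:
servo_tool(
  commands=[
    [1,[-0.002,0.0082,0],[0,0,-0.39]],
    [1,[-0.0021,0.0082,0],[0,0,-0.43]],
    [1,[-0.0021,0.0082,0],[0,0,-0.42]],
    [1,[-0.002,0.0082,0],[0,0,-0.41]],
    [1,[-0.0017,0.0082,0],[0,0,-0.36]],
    [1,[-0.0013,0.0081,0],[0,0,-0.27]],
    [1,[-0.0008,0.0081,0],[0,0,-0.16]],
    [1,[-0.0001,0.006,0],[0,0,-0.03]],
    [1,[0,0.003,0],[0,0,0]],
    [1,[0,0,0],[0,0,0]],
  ],
)

```text
time_s: 9.7
eef_pos: [483.4, 59.8, 121.3]
ee_rot: [0.001, -0.003, 1.0, 0.0]
force: [2.4, 0.3, 4.9]
grip_width: 0.164
grip_force: 58.8
```

```bash
python3 -c "
from h import *
dolly('t3.png')
c=capture('scene'); save(c,'s3.png'); cv2.imwrite('pics/s3c.png',cv2.resize(cv2.cvtColor(c['pixels'],cv2.COLOR_RGB2BGR)[140:260,130:290],None,fx=4.8,fy=4.8,interpolation=cv2.INTER_CUBIC))
"
```

```text
t 9.7 tcp [483.4  59.8 121.3] yaw 90.36 F [2.4 0.3 4.9] deck [479.9 180.4] [157.3 196.5] 0.6 rimz 67.5
```

View pics/s3c.png

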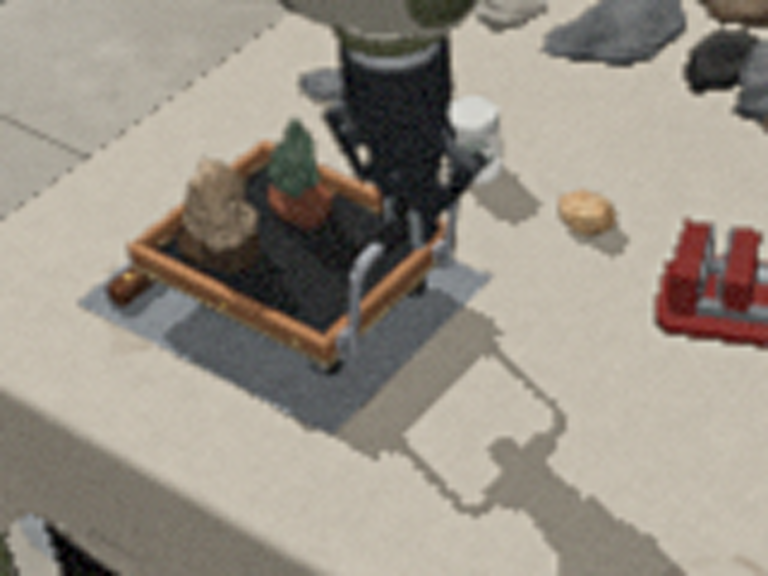

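The scene crop shows the dolly square on the mat, stones upright, with the stop ahead at about (125,285). About 40 mm of straight running remains.

Call:
servo_tool(
  commands=[
    [1,[0,0.002,0],[0,0,0]],
    [1,[0,0.004,0],[0,0,0]],
    [1,[0,0.006,0],[0,0,0]],
    [1,[0,0.007,0],[0,0,0]],
    [1,[0,0.007,0],[0,0,0]],
    [1,[0,0.006,0],[0,0,0]],
    [1,[0,0.004,0],[0,0,0]],
    [1,[0,0.002,0],[0,0,0]],
    [1,[0,0.001,0],[0,0,0]],
    [1,[0,0,0],[0,0,0]],
  ],
)

```text
time_s: 10.63
eef_pos: [483.3, 98.3, 121.3]
ee_rot: [0.001, -0.003, 1.0, 0.0]
force: [2.4, 0.5, 5.3]
grip_width: 0.166
grip_force: 58.8
```

```bash
python3 -c "
from h import *
dolly('t4.png')"
```

```text
t 10.63 tcp [483.3  98.3 121.3] yaw 90.33 F [2.4 0.5 5.3] deck [479.8 218.4] [196.3 157. ] 90.0 rimz 67.8
```

It's within about 3 mm. I'll release gently, then rise.

Call:
servo_tool(
  commands=[
    [0.6,[0,0,0],[0,0,0]],
    [0.5,[0,0,0],[0,0,0]],
    [0.3,[0,0,0],[0,0,0]],
    [0.1,[0,0,0],[0,0,0]],
    [0,[0,0,0],[0,0,0]],
    [0,[0,0,0],[0,0,0]],
    [0,[0,0,-0.005],[0,0,0]],
    [0,[0,0,-0.01],[0,0,0]],
    [0,[0,0,-0.015],[0,0,0]],
    [0,[0,0,-0.02],[0,0,0]],
  ],
  squeeze=20,
)

```text
time_s: 11.52
eef_pos: [482.1, 98.3, 171.5]
ee_rot: [-0.001, -0.003, 1.0, 0.0]
force: [-0.3, 0.6, 0.3]
grip_width: 0.502
grip_force: 0.0
```

Call:
servo_tool(
  commands=[
    [0,[0,0,-0.03],[0,0,0]],
    [0,[0,0,-0.03],[0,0,0]],
    [0,[0,0,-0.03],[0,0,0]],
    [0,[0.02,-0.03,-0.02],[0,0,0]],
    [0,[0.02,-0.04,0],[0,0,0]],
    [0,[0.02,-0.04,0],[0,0,0]],
    [0,[0,-0.04,0],[0,0,0]],
    [0,[0,-0.04,0],[0,0,0]],
    [0,[0,0,0],[0,0,0]],
  ],
)

```text
time_s: 12.27
eef_pos: [426.0, -91.9, 281.7]
ee_rot: [0.0, 0.0, 1.0, -0.001]
force: [-0.4, 0.1, -0.2]
grip_width: 0.501
grip_force: 0.0
```

```bash
python3 -c "
from h import *
c=capture('top'); P=cloud(c)
h=cv2.cvtColor(c['pixels'],cv2.COLOR_RGB2HSV)
m=(h[...,0]<16)&(h[...,1]>110)&(h[...,2]>70)&(P[...,2]>45)&(P[...,2]<90)&(np.hypot(P[...,0]-480,P[...,1]-218)<160)
v,u=np.nonzero(m); X=np.array([ray(c,x,y,73)[:2] for x,y in zip(u,v)],np.float32); print(cv2.minAreaRect(X))
b=(P[...,2]>128)&(P[...,2]<155)&(abs(P[...,1]-98)<30)&(abs(P[...,0]-480)<80)
print(cv2.minAreaRect(P[b][:,:2].astype(np.float32)))
s=sense(); print(s['eef_pos'],s['time_s'],s['force'])
a=cv2.resize(cv2.cvtColor(c['pixels'],cv2.COLOR_RGB2BGR)[125:260,110:250],None,fx=4,fy=4)
c=capture('scene'); d=cv2.resize(cv2.cvtColor(c['pixels'],cv2.COLOR_RGB2BGR)[140:260,130:190],None,fx=4,fy=4.5)
cv2.imwrite('pics/fin.png',np.hstack([a,d]))
"
```

```text
((479.1875, 217.96478271484375), (157.7371826171875, 196.66212463378906), 0.05999305099248886)
((480.44879150390625, 97.2361068725586), (122.30365753173828, 15.782905578613281), 1.1344667673110962)
[426.10761377 -89.23402447 281.58844909] 12.3167 [ 0.44736279  1.59358326 -0.20848607]
```

View pics/fin.png

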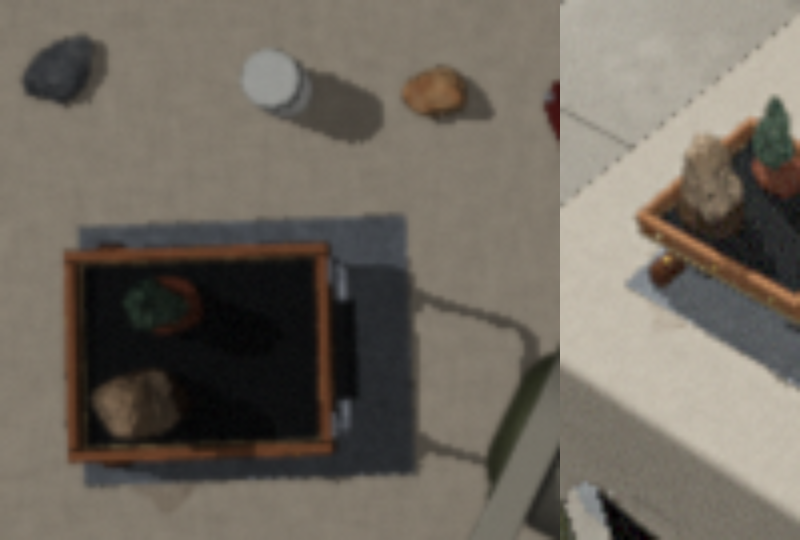

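The final picture shows the dolly centred and square, with its front at the stop, both stones upright and the jar, agate and slate in place.

```bash
python3 -c "
from rig import *
print(finish_job())"
```

```text
the job is handed in; nothing more can be done
None
```

The dolly is parked about 4 mm from its place, square to within about 1°, front wheels at the stop, both stones upright and the bar let go; I never saw the castors clearly, so their trailing straight is inferred from the long straight pushes, and the hand-in returned no verdict.

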